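Hang the parts basket on the dipping stand and hold it dipped

ROBOT

A 7-joint arm with a two-finger parallel gripper is mounted at the origin on a cart in front of the work surface, level with it; the furniture and walls round the work are solid. World frame = base frame: x ahead of the robot, y to its left, z up, the work surface at z = 0. Lengths are in mm, angles in rad, forces in N, time in s.
With the tool pointing down it reaches from about 425 to 925 mm from the base axis. Payload 6.8 kg.
Tool frame: the origin (TCP) lies midway between the tips of the shut fingers; the grasp point (between the pads) lies arm.grip_point_offset behind it (arm.grip_point_offset is the distance from the TCP to the grasp point, in mm); z points along the fingers, y is the direction in which the jaws open and shut (so a half turn about z gives the same grasp; the last joint's range is limited). The gripper opens to 85 mm and grips with 20 to 120 N. Pads are 22 mm wide; open, the fingers measure 114 mm over their backs; the gripper's body (76 mm by 85 mm) begins 54 mm behind the grasp point. The pads swing forward as they close: fully open they stand 13 mm farther back than shut.
Start: joints at [-1.297, 0.477, 0.022, 1.555, -0.011, 1.109, -0.083], TCP at [251.497, 626.416, 231.308] pointing down, gripper open.
Joint ranges: [-2.96, 2.96], [-0.34, 2.1], [-1.41, 1.46], [0.24, 2.44], [-1.37, 4.51], [0.17, 1.92], [-2.96, 2.96]. Speed limits (rad/s): [2.39, 2.39, 3.14, 3.14, 3.14, 3.14, 3.14].

INTERFACE

Orientations are given as a rotation vector (axis times angle).
In Python, from workcell import arm gives the robot as it stands.
- The arm moves only by the tool apply_moves, never from a script. Its argument "series" is a list of rows, each a list of 7 numbers: the turn, a rotation vector about the world's x, y, z in degrees, then the shift along the world's x, y, z in m, then the opening, from 0 (shut) to 1 (fully open). A call has 1 to 12 rows; each row shifts and turns the commanded pose from where the row before left it; what a row does not reach is not made up. A row lasts 1/12 s, in which the tool goes at most 41.7 mm and 7.16 degrees, less where a joint would pass 70% of its speed; a pose out of reach is approached as far as the arm can. A call with a gripper value outside its range is refused whole. The fingers move at their own pace and stop on an object; "force" is the grip in N (left out, the last holds). Time passes only in rows, so rows that do not move let the fingers close. It gives the time, the measured TCP pose, the force and the opening at its end, in the units of the state.
- arm.observe(): the state, without advancing time (a new reading comes with each control period).
- arm.get_image(name): name is "scene" or "top" or "wrist"; returns a dict with "pixels" (420x560x3 uint8, red, green, blue), "fx", "fy", "cx", "cy" (pixels), "world_to_cam" (4x4, takes a point from world to camera coordinates). Camera axes: x right, y up, looking along -z (the intrinsics and any distortion apply to the point x, -y, -z); pixel columns grow to the right and rows downward; lengths in mm; the calibration is good to about 2 mm. The wrist camera is an equidistant fisheye: a pixel r from the principal point sees the ray r / f radians off the axis. A picture is of the moment at which its call begins. There is no depth.
- arm.job_done(): hands the job in, once; it reports no verdict.
The state is a dict: "time": time; "joint_pos": joint angles; "joint_velocities": joint speeds; "tau": joint torques, N m; "tcp_pos": TCP position; "orientation": TCP orientation; "ft_force": force on the tool from outside, world axes, zero at the start; "wrist_torque": the same for the moment, N m; "gripper_width": finger opening in mm.
Only numpy, scipy, OpenCV 4.12 (cv2) and the standard library are available. Lean on these libraries where they do the work, as an engineer would, in place of code of your own. Each camera call takes 0.05 s, during which the arm holds its last target. There are 200 camera calls.

TASK

Hang the small wire basket by its bail on the hook of the dipping stand and let go of it, keeping it upright and leaving the other things on the bench where they are. Then push the stand's spring-loaded press pad down 30 mm, until the pointer is level with the long mark on the scale, so that the basket hangs freely inside the cup. Finish while holding the pad at that mark with the gripper: the cup will be filled while you hold.

Things in the scene. Friction and masses are not known exactly. Their poses are not given: they have to be found in the camera images.
- basket: Loose round wire basket, 0.08 to 0.17 kg, on the worktop: 48 mm across, 36 mm high, brass fittings fixed in it. Origin under its centre, z up. A stiff 5 mm wire bail in its y-z plane: uprights at y = +-22 mm to z = 78 mm, then sloping up to a peak in the middle, underside at z = 94.5 mm; open window 58 mm high below. An upright black grip block stands on the peak (see basket_grip).
- basket_bail (a point): On the basket: the underside of the bail's peak, 94.5 mm above the basket's bottom; it rests in the hook. The hook passes under the bail along the basket's x, either way round.
- basket_grip (a point): Middle of the black grip block, 119 mm above the basket's bottom: 22 mm along the basket's x, 18 mm along y, 40 mm high (z = 99 to 139 mm). Gripped from above on its two faces that look along +-y, fingertips not below its lower end, the fingers stay clear of the bail and of the hook.
- stand: Dipping stand, fixed: grey base 180 x 210 x 12 mm; steel post at x = +40 mm, top 250 mm up; beside it, at y = -42 mm, a white scale plate, top 248 mm up, with short marks every 10 mm and one long thick mark 30 mm below the top one. On the post a sprung carriage with pointer, hook and press pad. Origin on the worktop under it, z up; the hook points to its -x, the pad stands out to its +y.
- hook: Steel hook (7 mm wire) on the carriage, pointing to the stand's -x, open upward. Its upturned tip ends 21 mm beyond the seat (to -x) and 21 mm above seat level; the wire's underside is 7 mm below the seat; towards the post the wire rises 10 mm above seat level. Axes as the stand's; origin at the stand's origin with the carriage up, and it goes down with the carriage (see hook_seat).
- hook_seat (a point): The hook's seat, where the bail's underside rests: at stand x = -30, y = 0 mm, 203.5 mm above the worktop with the carriage up. It moves down with the carriage.
- press_pad: Round dark rubber press pad, 40 mm across and 15 mm thick, flat on top, on an arm of the carriage; it moves straight down with the carriage. Frame as that of hook (its origin is not at the pad: see pad_top).
- pad_top (a point): Centre of the press pad's top: at stand x = 0, y = +100 mm, 235 mm above the worktop with the carriage up. Press here, straight down.
- carriage (a joint): How far the carriage (with pointer, hook and pad) is pressed down, in m: 0 = up, 0.045 = bottom stop; the long mark is at 0.030. A spring pushes it up: with the basket hung, pressing takes about 4 N to start and 8 to 9 N at the mark (150 N/m); let go, it rises again.
- cup: White open cup, 85 mm across and 84 mm high, fixed on the stand's base under the hook seat; rim 99 mm above the worktop, about 75 mm wide inside at the mouth. Origin under its centre, 15 mm above the worktop. The bottom of a hung basket is 10 mm above the rim with the carriage up, and 20 mm below it at the mark.
- small_beaker: Bystander: small glass beaker, 56 mm across, 70 mm high. Origin under its centre.
- slides: Bystander: flat box of slides, 58 x 80 x 24 mm. Origin under its centre.
- screw_jar: Bystander: jar with a screw lid, 66 mm across, 80 mm high. Origin under its centre.

How it is judged:
By the outcome, as a careful person would: the job done as asked, in the order asked, and still so for the second after the job is handed in, while the arm keeps its last pose, push and grip.
It also fails if it takes over 58 s, if anything falls off the work surface, if the arm or the gripper's body presses on something with over 40 N, if the wrist force passes 120 N, or if a joint passes its speed limit or range.

## Working session

There is one attempt and no reset: what is moved stays moved. The work goes in short steps, Python scripts to look and compute and a tool call to move; the robot and the scene stay as the last step left them, time stands still between calls to the robot, and variables do not carry over. Pictures are saved under pics/ and viewed, about 8 in all and at most 12, crops included, and the job is handed in when it is done.

Besides the shell and the picture viewer there is one more tool, called after ">>>" by a JSON object that holds its "api" and its "payload". apply_moves: Moves the arm, as the interface text tells. Its arguments: {"type":"object","properties":{"series":{"type":"array"},"force":{"type":"number"}},"required":["series"]}

```bash
mkdir -p pics; ls; cat > h.py <<'E'
import numpy as np, cv2, json
from workcell import arm
def snap(n,f):
    im=arm.get_image(n); cv2.imwrite(f'pics/{f}.png',im['pixels'][:,:,::-1])
    np.savez(f'pics/{f}.npz',**{k:np.array(v) for k,v in im.items()}); return im
def load(f): return np.load(f'pics/{f}.npz')
def ray(im,u,v,fish=False):
    x=(u-im['cx'])/im['fx']; y=(v-im['cy'])/im['fy']
    if fish:
        r=np.hypot(x,y); s=np.sin(r)/max(r,1e-9); d=np.array([x*s,-y*s,-np.cos(r)])
    else: d=np.array([x,-y,-1.])
    T=im['world_to_cam']; R=T[:3,:3]; o=-R.T@T[:3,3]; d=R.T@d
    return o,d/np.linalg.norm(d)
def tri(*rays):
    A=sum(np.eye(3)-np.outer(d,d) for o,d in rays); b=sum((np.eye(3)-np.outer(d,d))@o for o,d in rays)
    p=np.linalg.solve(A,b); return p,[np.linalg.norm(np.cross(p-o,d)) for o,d in rays]
def proj(im,p,fish=False):
    c=(im['world_to_cam']@np.append(p,1))[:3]; x,y,z=c[0],-c[1],-c[2]
    if fish:
        h=np.hypot(x,y); t=np.arctan2(h,z); x,y=x/h*t,y/h*t
    else: x,y=x/z,y/z
    return np.array([im['fx']*x+im['cx'],im['fy']*y+im['cy']])
def onz(im,u,v,z,fish=False):
    o,d=ray(im,u,v,fish); return o+d*(z-o[2])/d[2]
E
python3 - <<'E'
from h import *
a=snap('scene','s0');b=snap('top','t0');c=snap('wrist','w0')
for i in(a,b,c): print(i['fx'],i['cx'],i['cy'],np.round(i['world_to_cam'],3).tolist())
print(arm.observe(),arm.grip_point_offset)
st=np.hstack([a['pixels'],b['pixels']])
E
```

```text
pics
437.7322120777838 281.7176788341959 216.3137324616511 [[0.719, -0.695, 0.003, -391.793], [0.276, 0.289, 0.917, -284.09], [-0.638, -0.658, 0.4, -1025.43], [0.0, 0.0, 0.0, 1.0]]
519.6884510266758 274.047736724318 210.38962877151778 [[-0.06, -0.998, -0.005, 9.164], [0.957, -0.059, 0.283, -533.184], [-0.283, 0.012, 0.959, -1549.073], [0.0, 0.0, 0.0, 1.0]]
325.19226210127806 279.8679272755412 210.91665021612172 [[0.374, 0.928, -0.003, -673.075], [-0.879, 0.353, -0.319, 40.625], [-0.295, 0.122, 0.948, -382.288], [0.0, 0.0, 0.0, 1.0]]
{'time': 0.15, 'joint_pos': array([-1.29710176,  0.47766609,  0.02237659,  1.55619289, -0.01147365,
        1.10932109, -0.08312013]), 'joint_velocities': array([ 0.00048683, -0.00270919, -0.00106727, -0.00382743,  0.00220048,
        0.00052534, -0.00108501]), 'tau': array([ 1.84954442e-03, -5.96924901e+01,  1.61004636e+00, -2.81492972e+01,
        1.27440455e-02,  6.47898720e-03, -5.91366870e-06]), 'tcp_pos': array([251.35711269, 625.96689887, 230.52547589]), 'orientation': array([-5.96085504e-01, -3.08438334e+00,  2.28147189e-03]), 'ft_force': array([0.07108791, 0.15824615, 0.66067752]), 'wrist_torque': array([-0.04924943,  0.02004136,  0.04109015]), 'gripper_width': 85.5658581421971} 18.700000000000003
```

View pics/s0.png

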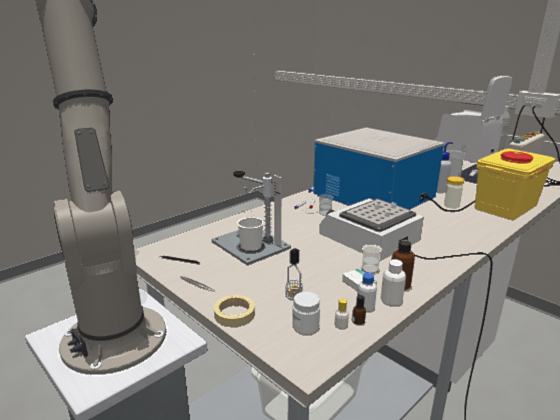

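View pics/t0.png

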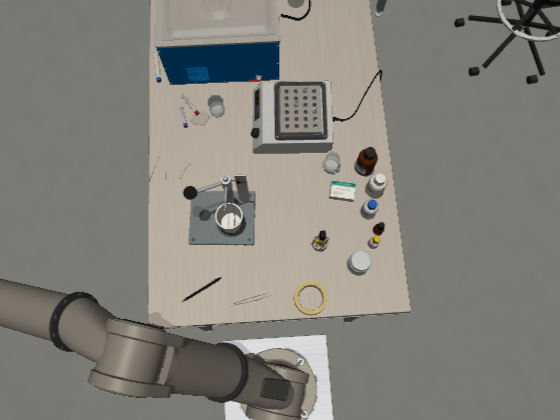

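The scene view shows the stand at about (250,235) and the basket at (294,275). In the top view the cup is at (229,218), the pad at (190,192) and the basket's grip at (322,237). I'll enlarge these.

```bash
python3 - <<'E'
from h import *
def crop(f,u,v,w=66,h=50):
    im=load(f)['pixels'][v:v+h,u:u+w,::-1]
    im=cv2.resize(im,None,fx=6,fy=6,interpolation=cv2.INTER_CUBIC)
    for k in range(0,w,10): cv2.putText(im,str(u+k),(k*6,8),0,.3,(0,0,255)); im[::4,k*6]=(0,0,255)
    for k in range(0,h,10): cv2.putText(im,str(v+k),(0,k*6+8),0,.3,(0,0,255)); im[k*6,::4]=(0,0,255)
    return im
A=np.vstack([np.hstack([crop('s0',225,165),crop('s0',262,248)]),np.hstack([crop('t0',180,170),crop('t0',290,215)])])
cv2.imwrite('pics/m1.png',A)
E
```

```text
(no output)
```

View pics/m1.png

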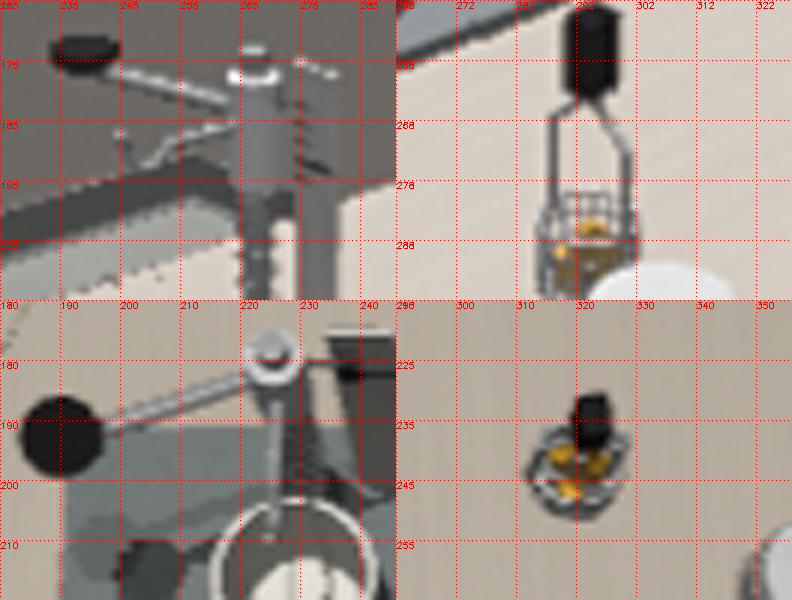

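The crops show the following pixel positions:

| Feature | Scene view | Top view |
|---|---|---|
| Pad top | (239,172) | (190.3,192.8) |
| Post top | (267,173.5) | (225.3,179) |
| Hook tip | (245,187) | (225.8,209) |
| Grip block centre | (294.5,256.5) | (322.4,235) |

In the scene view the bail's shoulders are at about (288,267.5) and (300.7,274).

```bash
python3 - <<'E'
from h import *
a,b=load('s0'),load('t0')
for n,p,q in [('pad',(239,172),(190.3,192.8)),('post',(267.2,173),(225.3,179.2)),('tip',(245,187),(225.8,209)),('grip',(294.5,256.5),(322.4,235))]:
    p,e=tri(ray(a,*p),ray(b,*q)); print(n,p.round(1),np.round(e,1))
for n,q,z in [('cuprim',(229,217),99),('baseL',(190.5,244.5),12),('baseR',(255,244.5),12),('basketbottom?',(320.5,244),20)]: print(n,onz(b,*q,z).round(1))
g,e=tri(ray(a,294.5,256.5),ray(b,322.4,235)); g[2]=0
for yaw in range(0,180,15):
    c,s=np.cos(np.radians(yaw)),np.sin(np.radians(yaw))
    print(yaw,[proj(a,g+[-s*y,c*y,78]).round(1).tolist() for y in(22,-22)], [proj(b,g+[0,0,z]).round(1).tolist() for z in (139,0)])
E
```

```text
pad [554.6 212.8 233.1] [1.2 1.2]
post [585.  110.4 246.7] [1.8 1.8]
tip [502.1 115.9 220. ] [1.2 1.2]
grip [ 434.7 -163.   115.6] [0.8 0.8]
cuprim [513.7 116.4  99. ]
baseL [454.9 249.5  12. ]
baseR [442.2  43.4  12. ]
basketbottom? [ 429.2 -164.9   20. ]
0 [[288.7, 265.8], [300.6, 271.9]] [[322.9, 233.3], [319.2, 243.7]]
15 [[287.4, 266.7], [301.9, 271.1]] [[322.9, 233.3], [319.2, 243.7]]
30 [[286.6, 267.7], [302.6, 270.0]] [[322.9, 233.3], [319.2, 243.7]]
45 [[286.3, 268.8], [302.9, 268.9]] [[322.9, 233.3], [319.2, 243.7]]
60 [[286.6, 269.9], [302.5, 267.8]] [[322.9, 233.3], [319.2, 243.7]]
75 [[287.4, 270.9], [301.6, 266.8]] [[322.9, 233.3], [319.2, 243.7]]
90 [[288.7, 271.8], [300.3, 266.0]] [[322.9, 233.3], [319.2, 243.7]]
105 [[290.5, 272.5], [298.6, 265.3]] [[322.9, 233.3], [319.2, 243.7]]
120 [[292.5, 273.0], [296.6, 264.9]] [[322.9, 233.3], [319.2, 243.7]]
135 [[294.7, 273.1], [294.5, 264.7]] [[322.9, 233.3], [319.2, 243.7]]
150 [[296.8, 273.0], [292.4, 264.8]] [[322.9, 233.3], [319.2, 243.7]]
165 [[298.9, 272.6], [290.4, 265.2]] [[322.9, 233.3], [319.2, 243.7]]
```

>>> {"api": "apply_moves", "payload": {"series": [[0,0,1.7,0.0165,-0.031,0.009,1],[0,0,1.7,0.0165,-0.031,0.009,1],[0,0,1.7,0.0165,-0.031,0.009,1],[0,0,1.7,0.0165,-0.031,0.009,1],[0,0,1.7,0.0165,-0.031,0.009,1],[0,0,1.7,0.0165,-0.031,0.009,1],[0,0,1.7,0.0165,-0.031,0.009,1],[0,0,1.7,0.0165,-0.031,0.009,1],[0,0,1.7,0.0165,-0.031,0.009,1],[0,0,1.7,0.0165,-0.031,0.009,1],[0,0,1.7,0.0165,-0.031,0.009,1],[0,0,1.7,0.0165,-0.031,0.009,1]]}}

```text
time: 1.15
tcp_pos: [449.8, 252.6, 339.7]
orientation: [-0.038, -3.141, -0.0]
ft_force: [0.7, -0.5, -0.5]
gripper_width: 85.2
```

>>> {"api": "apply_moves", "payload": {"series": [[0,0,0,0,-0.037,0,1],[0,0,0,0,-0.037,0,1],[0,0,0,0,-0.037,0,1],[0,0,0,0,-0.037,0,1],[0,0,0,0,-0.037,0,1],[0,0,0,0,-0.037,0,1],[0,0,0,0,-0.037,0,1],[0,0,0,0,-0.036,0,1],[0,0,0,0,-0.036,-0.02,1],[0,0,0,0,-0.036,-0.02,0.7],[0,0,0,-0.005,-0.036,-0.02,0.7],[0,0,0,-0.005,-0.012,-0.02,0.7]]}}

```text
time: 2.15
tcp_pos: [438.4, -165.9, 258.9]
orientation: [0.05, 3.14, -0.003]
ft_force: [-0.3, 0.3, -0.4]
gripper_width: 59.6
```

```bash
python3 - <<'E'
from h import *
c=snap('wrist','w1'); o=arm.observe(); print(o['tcp_pos'],o['orientation'],o['gripper_width'])
T=c['world_to_cam'];print(-T[:3,:3].T@T[:3,3])
for p in [(434.7,-163,139),(434.7,-163,99),(434.7,-163,0)]: print(proj(c,np.array(p),True).round(1))
im=c['pixels'][:,:,::-1]; cv2.imwrite('pics/w1b.png',cv2.resize(im,(800,600)))
E
```

```text
[ 435.22820562 -165.48324675  255.15622706] [-5.18512435e-02 -3.13558209e+00  1.99505286e-03] 59.58275412206628
[ 355.25383821 -163.18156212  401.78330576]
[284.1 200.4]
[283.7 188.4]
[283.1 168.4]
```

View pics/w1b.png

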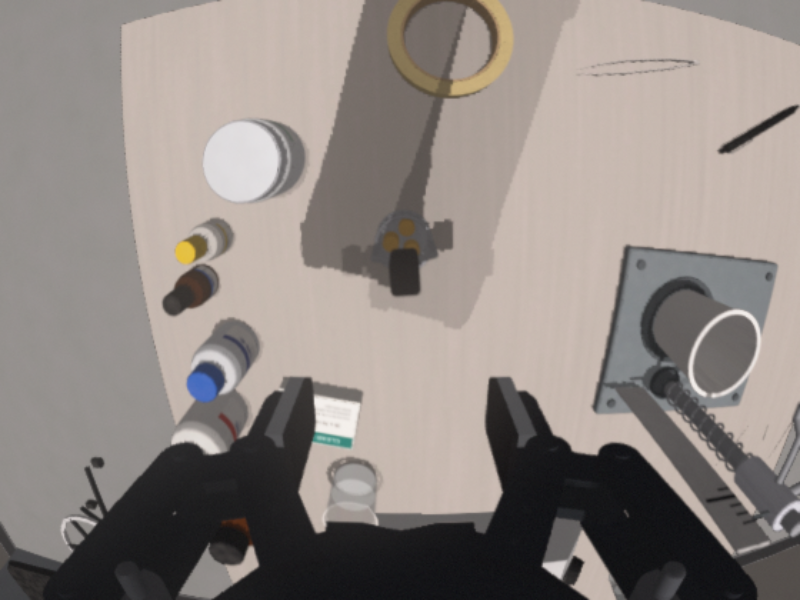

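The wrist view shows the black grip's top face at about (405,283)/1.43 = (283.5,198), within 2 px of the prediction. The jar, slides and bottles are clear of the fingers. I'll enlarge it to read the yaw.

```bash
python3 - <<'E'
from h import *
c=load('w1');u,v=258,142
im=cv2.resize(c['pixels'][v:v+70,u:u+60,::-1],None,fx=8,fy=8,interpolation=cv2.INTER_CUBIC)
im=cv2.convertScaleAbs(im,alpha=2,beta=20)
for k in range(0,60,10): cv2.putText(im,str(u+k),(k*8,8),0,.35,(0,0,255)); im[::4,k*8]=(0,0,255)
for k in range(0,70,10): cv2.putText(im,str(v+k),(0,k*8+8),0,.35,(0,0,255)); im[k*8,::4]=(0,0,255)
cv2.imwrite('pics/w1c.png',im)
def rect(yaw,z,hx,hy):
    a=np.radians(yaw);R=np.array([[np.cos(a),-np.sin(a)],[np.sin(a),np.cos(a)]])
    return [proj(c,np.append(np.array([434.7,-163])+R@[sx*hx,sy*hy],z),True).round(1).tolist() for sx,sy in((1,1),(1,-1),(-1,-1),(-1,1))]
for y in(-5,0,5): print(y,rect(y,139,11,9),rect(y,78,0,22)[:2])
E
```

```text
-5 [[293.9, 213.3], [272.8, 212.2], [274.1, 187.2], [295.6, 188.4]] [[304.9, 184.4], [262.1, 182.1]]
0 [[295.0, 212.4], [274.0, 213.0], [273.0, 188.1], [294.5, 187.5]] [[305.0, 182.6], [262.1, 183.9]]
5 [[296.1, 211.5], [275.1, 213.8], [271.9, 189.1], [293.3, 186.7]] [[304.9, 180.8], [262.3, 185.7]]
```

View pics/w1c.png

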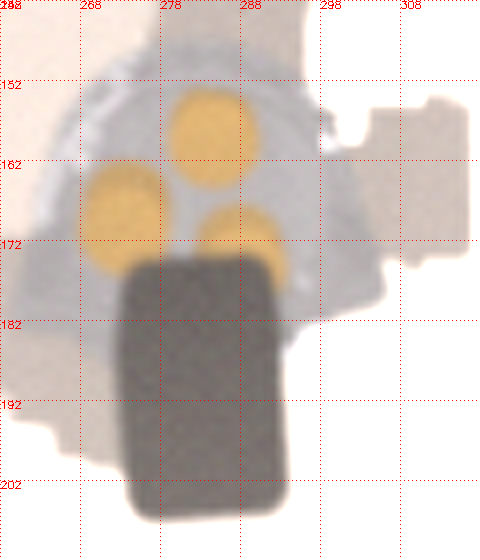

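The block's far top edge runs from (275,206.5) to (293.5,205.5) and its near lower edge is at about v=173.7. So the yaw is about +1.5° and x is a few mm less than I estimated.

```bash
python3 - <<'E'
from h import *
from scipy.optimize import least_squares
c,a,b=load('w1'),load('s0'),load('t0')
print('w139',onz(c,284.2,206,139,True)-[11,0,0],'w99',onz(c,282.5,173.7,99,True)+[11,0,0])
print('scene',tri(ray(c,284,191,True),ray(a,294.5,256.5)),'top',onz(b,322.4,235,119))
E
```

```text
w139 [ 428.65166524 -163.06700068  139.        ] w99 [ 431.20991359 -163.72906466   99.        ]
scene (array([ 433.01612696, -163.05148785,  115.91841357]), [np.float64(0.36228430369154485), np.float64(0.36228430369155373)]) top [ 434.53354745 -163.07568022  119.        ]
```

>>> {"api": "apply_moves", "payload": {"series": [[0,0,1.5,-0.004,0,-0.02,0.7],[0,0,1.5,-0.004,0,-0.02,0.7],[0,0,0,0,0,-0.02,0.7],[0,0,0,0,0,-0.02,0.7],[0,0,0,0,0,-0.01,0.7],[0,0,0,0,0,0,0.7],[0,0,0,0,0,0,0.7],[0,0,0,0,0,0,0.7]]}}

```text
time: 2.87
tcp_pos: [432.3, -160.6, 170.3]
orientation: [-0.042, 3.14, -0.0]
ft_force: [0.2, 0.1, 1.1]
gripper_width: 59.9
```

>>> {"api": "apply_moves", "payload": {"series": [[0,0,0,-0.001,-0.0025,-0.012,0.7],[0,0,0,0,0,-0.014,0.7],[0,0,0,0,0,-0.014,0.7],[0,0,0,0,0,-0.014,0.7],[0,0,0,0,0,-0.01,0.7],[0,0,0,0,0,-0.004,0.7],[0,0,0,0,0,0,0.7],[0,0,0,0,0,0,0.7]]}}

```text
time: 3.53
tcp_pos: [431.0, -163.2, 101.9]
orientation: [-0.042, 3.141, -0.0]
ft_force: [0.3, -1.5, 0.1]
gripper_width: 59.7
```

>>> {"api": "apply_moves", "payload": {"series": [[0,0,0,0,0,0,0.4],[0,0,0,0,0,0,0.2],[0,0,0,0,0,0,0.1],[0,0,0,0,0,0,0],[0,0,0,0,0,0,0],[0,0,0,0,0,0,0],[0,0,0,0,0,0,0],[0,0,0,0,0,0,0],[0,0,0,0,0,0,0]], "force": 40}}

```text
time: 4.28
tcp_pos: [431.0, -163.1, 101.8]
orientation: [-0.042, 3.14, 0.0]
ft_force: [-0.7, 0.9, 5.7]
gripper_width: 17.6
```

>>> {"api": "apply_moves", "payload": {"series": [[0,0,0,0,0,0.006,0],[0,0,0,0,0,0.012,0],[0,0,0,0,0,0.02,0],[0,0,0,0,0,0.024,0],[0,0,0,0,0,0.024,0],[0,0,0,0.002,0,0.024,0],[0,0,0,0.002,0.006,0.016,0],[0,0,0,0.001,0.012,0.01,0],[0,0,-1,0,0.018,0.005,0],[0,0,-1,0,0.024,0,0],[0,0,-1,0,0.024,0,0],[0,0,-1,0,0.024,0,0]]}}

```text
time: 5.28
tcp_pos: [434.8, -54.3, 242.5]
orientation: [-0.071, -3.141, 0.0]
ft_force: [-0.2, 0.9, -2.5]
gripper_width: 17.6
```

>>> {"api": "apply_moves", "payload": {"series": [[0,0,-1,0,0.024,0,0],[0,0,-1,0,0.024,0,0],[0,0,0,0,0.024,0,0],[0,0,0,0,0.024,0,0],[0,0,0,0,0.024,0,0],[0,0,0,0,0.02,0,0],[0,0,0,0,0.016,0,0],[0,0,0,0,0.01,0,0],[0,0,0,0,0.005,0,0],[0,0,0,0,0,0,0],[0,0,0,0,0,0,0],[0,0,0,0,0,0,0]]}}

```text
time: 6.28
tcp_pos: [435.5, 114.7, 242.3]
orientation: [-0.125, -3.139, 0.001]
ft_force: [-0.1, -0.5, -1.6]
gripper_width: 17.8
```

```bash
python3 - <<'E'
from h import *
c=snap('wrist','w2');a=snap('scene','s2'); o=arm.observe(); print(o['tcp_pos'],o['orientation'],o['gripper_width'],o['ft_force'])
T=c['world_to_cam'];print(-T[:3,:3].T@T[:3,3])
for p in [(515,116,203.5),(494,117.5,224.5),(553,213,235),(585,110,250)]: print(proj(c,np.array(p),True).round(1),proj(a,np.array(p)).round(1))
W=cv2.resize(c['pixels'][150:420,100:460,::-1],None,fx=1.33,fy=1.33); S=cv2.resize(a['pixels'][150:270,210:310,::-1],None,fx=3,fy=3,interpolation=cv2.INTER_CUBIC)
A=np.zeros((600,W.shape[1]+S.shape[1],3),np.uint8);A[:W.shape[0],:W.shape[1]]=W;A[:S.shape[0],W.shape[1]:]=S;print(A.shape,W.shape);cv2.imwrite('pics/m2.png',A[:365])
E
```

```text
[435.53157731 114.8495373  242.30852048] [-1.25422901e-01 -3.13897097e+00  3.05225707e-04] 17.264367392503477 [ 0.35777567  0.09662134 -1.67818772]
[352.74952975 121.07062966 385.26759307]
[291.3 342.3] [248.7 191. ]
[292.5 339.6] [242.9 186. ]
[423.1 389. ] [238.2 171.6]
[290.3 444.8] [266.7 172.2]
(600, 779, 3) (359, 479, 3)
```

View pics/m2.png

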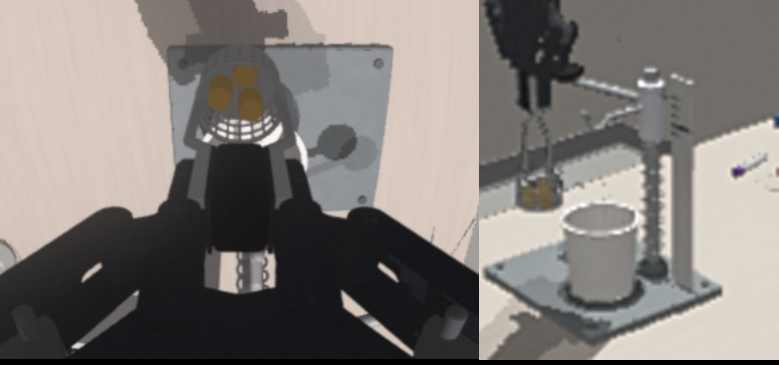

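The basket is held upright, level with the hook. In the scene view the hook tip is at about (245.3,187.3) and the bail peak at about (229,187). I'll move in along x with the bail about 10 mm above the tip.

>>> {"api": "apply_moves", "payload": {"series": [[0,0,0,0.004,0,0,0],[0,0,0,0.008,0.001,0,0],[0,0,0,0.01,0,0,0],[0,0,0,0.012,0,0,0],[0,0,0,0.012,0,0,0],[0,0,0,0.012,0,0,0],[0,0,0,0.01,0,0,0],[0,0,0,0.008,0,0,0],[0,0,0,0.005,0,0,0],[0,0,0,0,0,0,0],[0,0,0,0,0,0,0]]}}

```text
time: 7.3
tcp_pos: [516.4, 116.8, 242.1]
orientation: [-0.123, -3.138, 0.001]
ft_force: [0.4, 1.4, -2.1]
gripper_width: 17.3
```

```bash
python3 - <<'E'
from h import *
a=snap('scene','s3');b=snap('top','t3'); o=arm.observe(); print(o['tcp_pos'],o['ft_force'])
x,y,z=o['tcp_pos']
for p in [(x,y,z-7.3),(517,115.5,203.5),(497,117,224.5)]: print(proj(a,np.array(p)).round(1))
u,v=215,160
im=cv2.resize(a['pixels'][v:v+70,u:u+80,::-1],None,fx=8,fy=8,interpolation=cv2.INTER_CUBIC)
for k in range(0,80,10): cv2.putText(im,str(u+k),(k*8,8),0,.35,(0,0,255)); im[::4,k*8]=(0,0,255)
for k in range(0,70,10): cv2.putText(im,str(v+k),(0,k*8+8),0,.35,(0,0,255)); im[k*8,::4]=(0,0,255)
cv2.imwrite('pics/s3c.png',im)
E
```

```text
[515.95956832 116.91412026 242.20393006] [-0.07108653 -0.55119123 -1.90948665]
[248.5 181.2]
[249.4 190.9]
[243.8 185.8]
```

View pics/s3c.png

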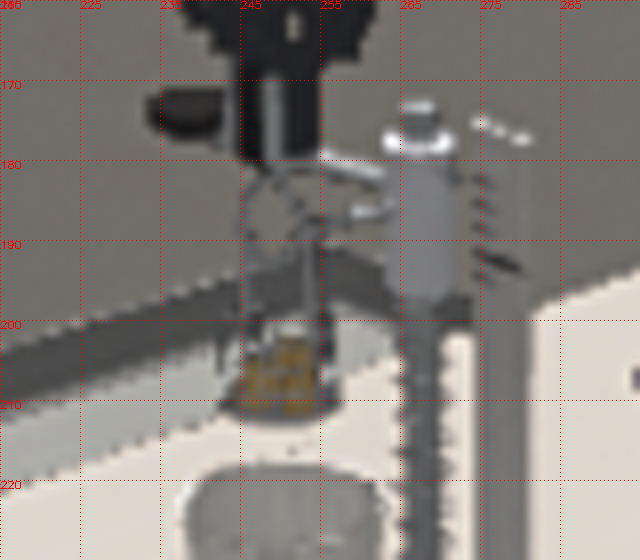

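The bail peak is at (248.5,181.5), with the hook passing through the window towards the valley at about (249.5,192). The basket is above the cup, centred on its mouth. I'll lower it.

>>> {"api": "apply_moves", "payload": {"series": [[0,0,0,0.002,-0.001,-0.004,0],[0,0,0,0,0,-0.006,0],[0,0,0,0,0,-0.006,0],[0,0,0,0,0,-0.005,0],[0,0,0,0,0,-0.004,0],[0,0,0,0,0,-0.002,0],[0,0,0,0,0,0,0],[0,0,0,0,0,0,0]]}}

```text
time: 8.07
tcp_pos: [518.1, 115.9, 215.2]
orientation: [-0.123, -3.138, 0.0]
ft_force: [-0.8, -0.5, 0.6]
gripper_width: 17.4
```

>>> {"api": "apply_moves", "payload": {"series": [[0,0,0,0,0,-0.002,0],[0,0,0,0,0,0,0],[0,0,0,0,0,0,0]]}}

```text
time: 8.32
tcp_pos: [518.5, 116.0, 213.6]
orientation: [0.123, 3.139, 0.0]
ft_force: [-3.5, 0.3, 2.7]
gripper_width: 17.9
```

>>> {"api": "apply_moves", "payload": {"series": [[0,0,0,0,0,-0.002,0],[0,0,0,0,0,0,0],[0,0,0,0,0,0,0]]}}

```text
time: 8.57
tcp_pos: [518.5, 116.0, 211.4]
orientation: [0.123, 3.139, 0.0]
ft_force: [-3.2, -0.8, 4.1]
gripper_width: 17.5
```

Contact, with a push towards -x: the bail is on the hook's post-side slope. I'll shift towards -x.

>>> {"api": "apply_moves", "payload": {"series": [[0,0,0,-0.0015,0,0.001,0],[0,0,0,-0.0015,0,0,0],[0,0,0,0,0,0,0],[0,0,0,0,0,0,0]]}}

```text
time: 8.9
tcp_pos: [516.4, 116.1, 212.9]
orientation: [0.123, 3.137, 0.001]
ft_force: [2.1, 0.7, 3.9]
gripper_width: 17.4
```

>>> {"api": "apply_moves", "payload": {"series": [[0,0,0,-0.0015,0,0,0],[0,0,0,0,0,-0.001,0],[0,0,0,0,0,0,0],[0,0,0,0,0,0,0]]}}

```text
time: 9.23
tcp_pos: [516.1, 116.1, 212.2]
orientation: [0.123, 3.134, 0.002]
ft_force: [6.7, 0.3, 3.5]
gripper_width: 17.5
```

>>> {"api": "apply_moves", "payload": {"series": [[0,0,0,0.0025,0,0.0005,0],[0,0,0,0,0,0,0],[0,0,0,0,0,0,0]]}}

```text
time: 9.48
tcp_pos: [516.5, 116.1, 211.8]
orientation: [-0.122, -3.139, -0.0]
ft_force: [0.5, 0.6, 4.3]
gripper_width: 17.5
```

```bash
python3 - <<'E'
from h import *
a=snap('scene','s4'); o=arm.observe(); print(o['tcp_pos'],o['ft_force'])
u,v=225,160
im=cv2.resize(a['pixels'][v:v+70,u:u+60,::-1],None,fx=8,fy=8,interpolation=cv2.INTER_CUBIC)
for k in range(0,60,10): cv2.putText(im,str(u+k),(k*8,8),0,.35,(0,0,255)); im[::4,k*8]=(0,0,255)
for k in range(0,70,10): cv2.putText(im,str(v+k),(0,k*8+8),0,.35,(0,0,255)); im[k*8,::4]=(0,0,255)
cv2.imwrite('pics/s4c.png',im)
E
```

```text
[516.50541635 116.06927828 211.76851519] [1.57224409 0.15352494 4.41891069]
```

View pics/s4c.png

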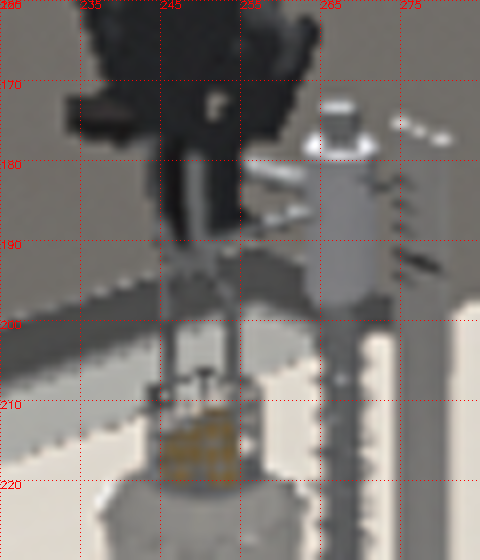

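The basket's bail sits at the hook valley (about 249,191) and the basket is at the cup mouth. I'll ease the load off, then open the fingers a little.

>>> {"api": "apply_moves", "payload": {"series": [[0,0,0,-0.0005,0,0.001,0],[0,0,0,0,0,0,0],[0,0,0,0,0,0,0]]}}

```text
time: 9.78
tcp_pos: [516.4, 116.1, 213.1]
orientation: [0.123, 3.138, 0.001]
ft_force: [2.7, 0.6, 3.2]
gripper_width: 17.5
```

>>> {"api": "apply_moves", "payload": {"series": [[0,0,0,0,0,0,0.24],[0,0,0,0,0,0,0.28],[0,0,0,0,0,0,0.32],[0,0,0,0,0,0,0.36],[0,0,0,0,0,0,0.4],[0,0,0,0,0,0,0.4],[0,0,0,0,0,0,0.4],[0,0,0,0,0,0,0.4]]}}

```text
time: 10.45
tcp_pos: [516.0, 115.9, 212.8]
orientation: [-0.123, -3.139, 0.0]
ft_force: [-0.2, -0.8, -0.1]
gripper_width: 34.2
```

```bash
python3 - <<'E'
from h import *
a=snap('scene','s5'); o=arm.observe(); print(o['tcp_pos'],o['ft_force'])
b=snap('wrist','w5')
u,v=225,160
im=cv2.resize(a['pixels'][v:v+70,u:u+60,::-1],None,fx=7,fy=7,interpolation=cv2.INTER_CUBIC)
w=b['pixels'][200:400,180:380,::-1]; w=cv2.resize(w,None,fx=1.8,fy=1.8)
A=np.zeros((490,780,3),np.uint8);A[:,:420]=im;A[:360,420:]=w;cv2.imwrite('pics/s5c.png',A)
E
```

```text
[515.97117146 115.87900454 212.77647629] [-0.63982203  0.45080185 -0.52899448]
```

View pics/s5c.png

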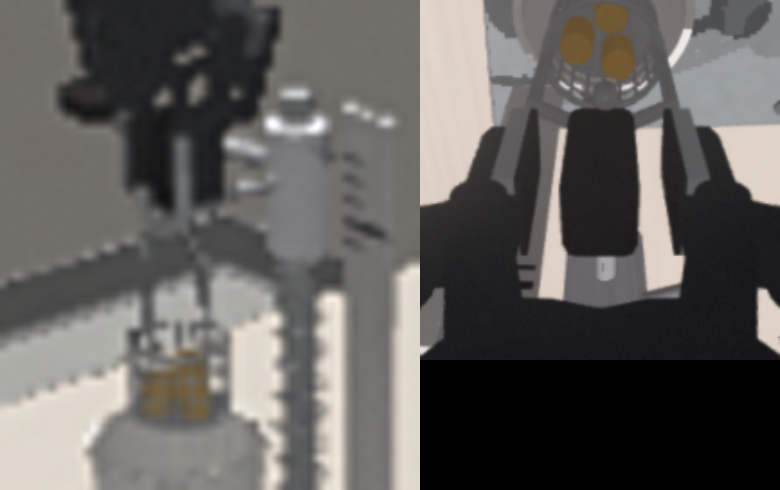

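The basket hangs on the hook, with the hook tip seen through the bail in front of the block. The fingers are clear on both sides. I'll retreat straight up, shut the fingers and go over the pad.

>>> {"api": "apply_moves", "payload": {"series": [[0,0,0,0,0,0.005,0.4],[0,0,0,0,0,0.01,0.4],[0,0,0,0,0,0.015,0.4],[0,0,0,0,0,0.02,0.4],[0,0,0,0,0,0.02,0.4],[0,0,0,0,0,0.02,0.3],[0,0,0,0,0,0.01,0],[0,0,0,0.01,0.02,0,0],[0,0,0,0.01,0.025,0,0],[0,0,0,0.01,0.025,0,0],[0,0,0,0.008,0.02,0,0],[0,0,0,0,0.007,0,0]]}}

```text
time: 11.55
tcp_pos: [554.4, 216.8, 312.6]
orientation: [0.117, 3.139, 0.002]
ft_force: [-1.0, 1.1, -0.5]
gripper_width: 0.3
```

>>> {"api": "apply_moves", "payload": {"series": [[0,0,0,0,0,-0.015,0],[0,0,0,0,0,-0.02,0],[0,0,0,0,0,-0.015,0],[0,0,0,0,0,-0.005,0],[0,0,0,0,0,0,0],[0,0,0,0,0,0,0],[0,0,0,0,0,0,0]]}}

```text
time: 12.13
tcp_pos: [554.6, 212.9, 259.1]
orientation: [0.123, 3.138, 0.001]
ft_force: [0.7, -1.3, 0.4]
gripper_width: -0.1
```

```bash
python3 - <<'E'
from h import *
a=snap('scene','s6');b=snap('wrist','w6'); o=arm.observe(); print(o['tcp_pos'],o['ft_force'],o['gripper_width'])
u,v=225,150
im=cv2.resize(a['pixels'][v:v+80,u:u+60,::-1],None,fx=7,fy=7,interpolation=cv2.INTER_CUBIC)
w=b['pixels'][180:400,180:380,::-1]; w=cv2.resize(w,None,fx=1.8,fy=1.8)
A=np.zeros((560,780,3),np.uint8);A[:,:420]=im;A[:396,420:]=w;cv2.imwrite('pics/s6c.png',A)
E
```

```text
[554.57608426 213.01486149 259.01304412] [-1.02699996  0.37369194  0.2273649 ] -0.41501797911311195
```

View pics/s6c.png

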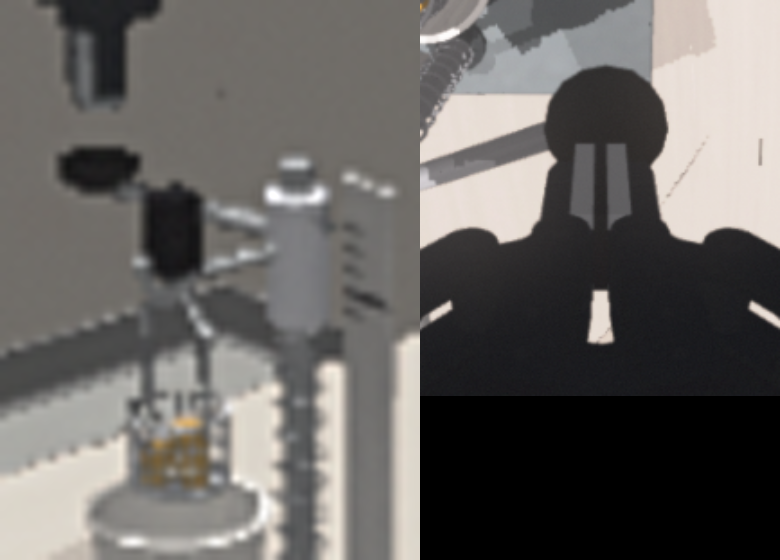

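The basket hangs upright from the hook above the cup, and the closed fingertips are centred over the pad. Next I'll find the contact and press.

>>> {"api": "apply_moves", "payload": {"series": [[0,0,0,0,0,-0.006,0],[0,0,0,0,0,-0.008,0],[0,0,0,0,0,-0.005,0],[0,0,0,0,0,-0.002,0],[0,0,0,0,0,0,0],[0,0,0,0,0,0,0]]}}

```text
time: 12.73
tcp_pos: [553.9, 212.9, 236.6]
orientation: [-0.123, -3.139, 0.0]
ft_force: [0.3, -0.7, -0.3]
gripper_width: 0.1
```

>>> {"api": "apply_moves", "payload": {"series": [[0,0,0,0,0,-0.002,0],[0,0,0,0,0,0,0],[0,0,0,0,0,0,0]]}}

```text
time: 12.98
tcp_pos: [554.3, 213.0, 235.2]
orientation: [0.123, 3.138, 0.001]
ft_force: [-0.5, -1.2, 2.1]
gripper_width: 0.3
```

>>> {"api": "apply_moves", "payload": {"series": [[0,0,0,0,0,-0.002,0],[0,0,0,0,0,0,0],[0,0,0,0,0,0,0]]}}

```text
time: 13.23
tcp_pos: [554.3, 213.0, 233.2]
orientation: [0.123, 3.138, 0.001]
ft_force: [0.1, -0.1, 4.1]
gripper_width: 0.4
```

>>> {"api": "apply_moves", "payload": {"series": [[0,0,0,0,0,-0.002,0],[0,0,0,0,0,0,0],[0,0,0,0,0,0,0]]}}

```text
time: 13.48
tcp_pos: [554.3, 213.0, 230.9]
orientation: [0.123, 3.138, 0.001]
ft_force: [1.4, 0.4, 2.9]
gripper_width: -0.0
```

>>> {"api": "apply_moves", "payload": {"series": [[0,0,0,0,0,-0.001,0],[0,0,0,0,0,-0.002,0],[0,0,0,0,0,-0.003,0],[0,0,0,0,0,-0.003,0],[0,0,0,0,0,-0.003,0],[0,0,0,0,0,-0.003,0],[0,0,0,0,0,-0.003,0],[0,0,0,0,0,-0.003,0],[0,0,0,0,0,-0.003,0],[0,0,0,0,0,-0.002,0],[0,0,0,0,0,0,0],[0,0,0,0,0,0,0]]}}

```text
time: 14.48
tcp_pos: [554.4, 213.0, 205.3]
orientation: [0.123, 3.138, 0.001]
ft_force: [-0.7, -0.8, 7.6]
gripper_width: 0.1
```

>>> {"api": "apply_moves", "payload": {"series": [[0,0,0,0,0,0,0],[0,0,0,0,0,0,0],[0,0,0,0,0,0,0],[0,0,0,0,0,0,0],[0,0,0,0,0,0,0],[0,0,0,0,0,0,0]]}}

```text
time: 14.98
tcp_pos: [554.3, 213.0, 205.4]
orientation: [0.123, 3.138, 0.001]
ft_force: [-0.0, -0.7, 7.5]
gripper_width: 0.1
```

```bash
python3 - <<'E'
from h import *
a=snap('scene','s7');t=snap('top','t7'); o=arm.observe(); print(o['tcp_pos'],o['ft_force'],o['time'])
u,v=225,150
im=cv2.resize(a['pixels'][v:v+80,u:u+60,::-1],None,fx=7,fy=7,interpolation=cv2.INTER_CUBIC)
for k in range(0,80,10): cv2.putText(im,str(v+k),(0,k*7+8),0,.35,(0,0,255)); im[k*7,::4]=(0,0,255)
w=cv2.resize(t['pixels'][150:290,170:400,::-1],None,fx=1.65,fy=1.65)
A=np.zeros((560,800,3),np.uint8);A[:,:420]=im;A[:w.shape[0],420:420+w.shape[1]]=w;cv2.imwrite('pics/s7c.png',A)
E
```

```text
[554.35314438 213.0417697  205.40211141] [-1.2505483  -0.53524752  7.4542259 ] 15.0833
```

View pics/s7c.png

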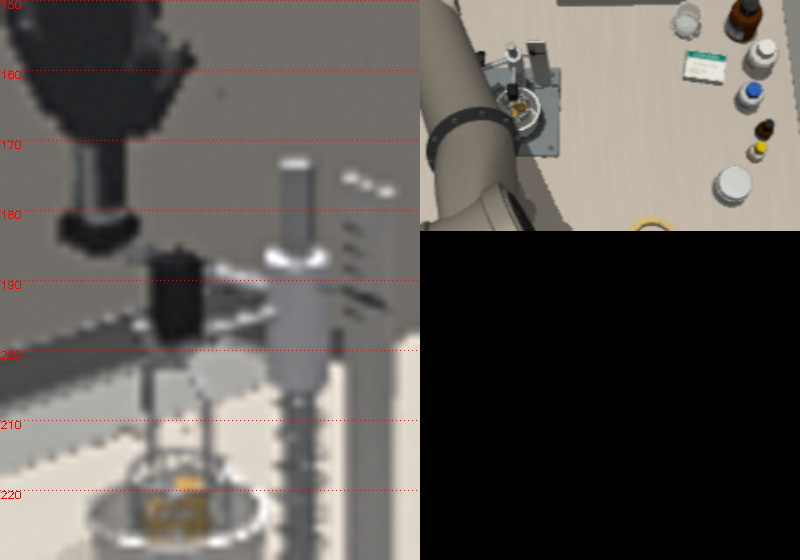

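The pad is pressed and the basket is down inside the cup, clear of the walls. The bystanders haven't moved. I'll check the carriage travel by subpixel matching.

```bash
python3 - <<'E'
from h import *
a,b=load('s6'),load('s7')
g=lambda i:cv2.cvtColor(i['pixels'],cv2.COLOR_RGB2GRAY)
K=8; up=lambda x:cv2.resize(x,None,fx=K,fy=K,interpolation=cv2.INTER_CUBIC)
for (u,v,w,h),p in [((262,174,11,7),(585,110,232)),((262,174,11,20),(585,110,225)),((255,178,8,8),(570,150,225))]:
    t=up(g(a)[v:v+h,u:u+w]); s=up(g(b)[v:v+h+16,u-3:u+w+3])
    m=cv2.matchTemplate(s,t,cv2.TM_CCOEFF_NORMED);_,mx,_,l=cv2.minMaxLoc(m)
    p=np.array(p,float);s30=(proj(a,p-[0,0,30])-proj(a,p))
    print('shift px',l[0]/K-3,l[1]/K,'score',round(mx,2),'30mm px',s30.round(2),'travel',30*(l[1]/K)/s30[1])
c=g(load('s0')).astype(int)
for n,x in(('jar',None),):
    t0,t7=g(load('t0')),g(load('t7')); r=np.abs(t0.astype(int)-t7)[120:290,330:400]; print('bystander diff',r.max(),(r>40).sum())
E
```

```text
shift px 0.125 9.0 score 0.97 30mm px [0.1  8.99] travel 30.02699748730615
shift px 0.0 9.0 score 0.89 30mm px [0.1  8.96] travel 30.1484397421681
shift px 0.0 8.875 score 0.83 30mm px [0.2  8.87] travel 30.033071956329202
bystander diff 13 0
```

```bash
python3 - <<'E'
from workcell import arm
print(arm.job_done()); o=arm.observe(); print(o['tcp_pos'],o['ft_force'],o['time'])
E
```

```text
the job is handed in; nothing more can be done
None
the job is handed in; nothing more can be done
```

The basket is hung by its bail on the hook and released. I handed the job in with the shut fingers holding the press pad down at the 30 mm mark, about 15 s in on the robot's clock.

- **Pad travel:** subpixel matching of the carriage before and after pressing gave 30.0 to 30.1 mm. The tool height gave slightly less, about 29.6 to 30 mm, because the contact height of about 235 mm is only known to a few tenths of a millimetre. I couldn't see the pointer itself against the long mark.
- **Holding force:** it read about 7.5 N, a little under the quoted 8 to 9 N. The readings were noisy by about 1 N.
- **Basket:** the last picture shows it upright on the hook, hanging inside the cup and clear of its walls.
- **Other things on the bench:** the slides, small beaker and screw jar show no change between the first and last top views.
- **One correction:** the bail first touched the hook's post-side slope. I shifted it about 2 mm along the hook before letting go, and the wrist force stayed under 10 N in every reading.

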